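# Pull the big push-on cap off a machine console with a fork puller

## Task

Take the stirrup-shaped puller by its handle, slide its fork under the big mushroom cap on the console until its stop bears on the cap's neck with a push of about 5 newtons for a moment, then pull straight up with the puller until the cap pops off, without leaning hard on the panel or the spindle and without letting the cap fly. Carry the cap in the puller to the parts tray, lower it in gently and let go of everything, leaving the cap in the tray and the puller standing upright on the bench or in the tray. Do not take the cap off with the gripper's fingers, and leave the other controls and all other things on the bench alone.

Things in the scene. Friction and masses are not known exactly. Their poses are not given: they have to be found in the camera images.
- console: control console: fixed grey steel box, 200 (x) x 250 (y) x 60 mm tall, origin under its centre, its x axis roughly away from the robot. Its flat top is the panel. Three round black controls stand on it in a row along its y, 82 mm apart, 20 mm beyond its middle in x; any of the three places may hold the big cap. In front of the row (-x) the panel is clear for 90 mm.
- spindle: fixed upright steel post, 11 mm across, 17 mm tall, hidden inside the big cap; origin at its foot on the panel, on the cap's axis. Sprung balls in it hold the cap: about 8 to 15 N straight up gets the cap moving, it then drags a little and is free after rising 16 mm. The cap has 0.7 mm of side play on it. It can bear up to 8 N sideways; the panel can bear 30 N.
- cap_center (a point): centre of the big push-on cap, the largest of the three controls (45 g, 26 mm tall; this point is on its axis, 13 mm above its underside). Mushroom shape: round head 47 mm across and 20 mm tall over a round neck 21 mm across and 6 mm tall. Seated, its neck stands on the panel, which leaves a 6 mm gap under the head all round.
- puller_grip (a point): centre of the puller's square wooden handle (18 x 18 mm, 44 mm tall), 70 mm above the puller's underside. The puller is a loose steel stirrup of 0.15 kg standing upright on the bench; z is up the handle, x the way its fork opens. From below: fork foot, two legs, bridge (z 42 to 48 mm), handle (z 48 to 92 mm), the handle straight above the fork's centre.
- puller_fork (a point): centre of the puller's fork foot, 2 mm above its underside. A flat U 4 mm thick (tips 2.5 mm over the last 6 mm) open to the puller's +x: prongs reach 18 mm ahead of this point and 30 mm behind. Slot 25 mm, foot 64 mm wide. A stop clamped in the slot meets the neck; its setting varies and is not measured: its face is 5 to 23 mm behind this point. Room for the cap: 56 mm wide, 42 high.
- puller: the whole puller; origin at the centre of its underside, below the handle; axes as for its grip.
- tray: parts tray: fixed shallow square aluminium tray 130 x 130 mm outside, walls 3 mm thick and 22 mm high, floor 3 mm thick; origin under its centre. It and the puller stand left and right of the console, either way round.
- knob_a: one of the two small black control knobs, fixed, 26 mm across and 19 mm tall, origin at its foot on the panel
- knob_b: the other small control knob, same size, origin at its foot on the panel
- glue: bystander: white-capped glue bottle, 56 mm across, 150 mm tall, origin under its centre
- jar: bystander: clear jar with a metal lid, 70 mm across, 100 mm tall, origin under its centre
- tape: bystander: roll of tape, 90 mm across, 24 mm tall, lying flat, origin under its centre
- driver: bystander: screwdriver about 200 mm long, lying
- offcut: bystander: wood offcut 40 x 70 x 25 mm, lying near the robot, origin under its centre
- rule: bystander: folded wooden rule 16 x 160 x 10 mm, lying on the console's top behind the controls, long side along the console's y, origin under its centre
- plane: bystander: hand plane, 60 x 240 mm, about 95 mm tall, beyond the console, origin under its centre
There are look-alikes about, which are no part of the job. What is shaped like the part that bears cap_center but orange is not meant.

How it is judged:
On the way, in this order (a step that is already met when the one before it is completed fails the run):
1. the fork is under the seated cap, its stop home against the neck, and pushes it sideways against the spindle with at least 2.5 N for 0.2 s (horizontal distance between puller_fork and cap_center below 0.0145 m and contact force between puller and cap above 1 N and contact force between cap and spindle above 2.5 N and z of cap_center in the frame of spindle below 0.0155 m), for 0.2 s.
2. the cap is off its spindle (raised at least 22 mm) and carried by the puller (z of cap_center in the frame of spindle above 0.035 m and contact force between puller and cap above 0.1 N), for 0.1 s.
At the end, for the whole second after the job is handed in: The cap lies in the tray (centre within 50 mm of its middle in the tray's x and y, under 35 mm above its underside); the puller stands upright (within 0.15 rad) on bench or tray, fork centre under 20 mm above the bench; both at rest (below 20 mm/s) (x of cap_center in the frame of tray between -0.05 and 0.05 m and y of cap_center in the frame of tray between -0.05 and 0.05 m and z of cap_center in the frame of tray below 0.035 m and linear speed of each of cap, puller below 0.02 m/s and angle between puller's own z axis and vertical below 0.15 rad and height (world z) of puller_fork below 0.02 m); the robot touches nothing.
It fails at once if the spindle is side-loaded by the cap with more than 8 N (contact force between cap and spindle above 8 N).
It fails at once if the puller, the fingers or the arm press on the console with more than 30 N (contact force between any of puller, the fingers, the arm and console above 30 N).
It fails at once if the fingers or the arm touch the cap while it is still on its spindle (z of cap_center in the frame of spindle below 0.032 m and horizontal distance between cap_center and spindle below 0.02 m and contact force between any of the fingers, the arm and cap above 1 N).
It fails at once if the cap flies off or is dropped: faster than 0.4 m/s within 60 mm above its place or inside the tray (linear speed of cap above 0.4 m/s and ((z of cap_center in the frame of spindle between 0.014 and 0.073 m and horizontal distance between cap_center and spindle below 0.05 m) or (x of cap_center in the frame of tray between -0.05 and 0.05 m and y of cap_center in the frame of tray between -0.05 and 0.05 m and z of cap_center in the frame of tray below 0.05 m))).
It fails at once if another control is pushed (more than 5 N) or a bystander is moved by more than 20 mm (contact force between anything else and knob_a above 5 N or contact force between anything else and knob_b above 5 N or distance of any of glue, jar, tape, driver, offcut, rule, plane from where it was at the start of the episode above 0.02 m).
It also fails if it takes over 72 s, if anything falls off the work surface, if the arm or the gripper's body presses on something with over 40 N, if the wrist force passes 120 N, or if a joint passes its speed limit or range.

## Robot

A 6-joint arm with a two-finger parallel gripper is mounted at the origin on the work surface. World frame = base frame: x ahead of the robot, y to its left, z up, the work surface at z = 0. Lengths are in m, angles in rad, forces in N, time in s.
With the tool pointing down it reaches from about 0.25 to 0.725 m from the base axis. Payload 4 kg.
Tool frame: the origin (TCP) lies midway between the tips of the shut fingers; the grasp point (between the pads) lies 19 mm behind it (bot.grip_point_offset is the distance from the TCP to the grasp point, in m); z points along the fingers, y is the line along which they close (so a half turn about z gives the same grasp; the last joint's range is limited). The gripper opens to 85 mm and grips with 20 to 120 N. Pads are 22 mm wide; open, the fingers measure 114 mm over their backs; the gripper's body (76 mm by 85 mm) begins 54 mm behind the grasp point. The pads swing forward as they close: fully open they stand 13 mm farther back than shut.
Start: joints at [1.221, 0.241, 0.005, 1.335, 0, 1.571], TCP at [0.171, 0.47, 0.231] pointing down, gripper open.
Joint ranges: [-2.72, 2.72], [-1.05, 1.87], [-1.09, 1.28], [-1.99, 2.15], [-1.42, 1.44], [-3.14, 3.14]. Speed limits (rad/s): [2.79, 2.79, 3.14, 3.14, 3.14, 3.14].

## Interface

Orientations are given as a unit quaternion [x, y, z, w].
In Python, from workcell import bot gives the robot as it stands.
- The arm moves only by the tool step_arm, never from a script. Its argument "targets" is text: rows parted by semicolons, each of 7 numbers parted by spaces: the opening, from -1 (shut) to 1 (fully open), so that 0 is half open, then the shift along the world's x, y, z normalised to -1 to 1, where 1 is 0.5 m, then the turn, a rotation vector about the world's x, y, z normalised to -1 to 1, where 1 is pi/4 rad. In form: gripper x y z wx wy wz; .... A call has 1 to 10 rows; each row is the pose to reach, as a shift and turn from the pose commanded when the call began; what a row does not reach only later rows make up. A row lasts 1/12 s, in which the tool goes at most 41.7 mm and 7.16 degrees, less where a joint would pass 70% of its speed; a pose out of reach is approached as far as the arm can. A call with a number of a shift or a turn outside -1 to 1 is refused whole. A call with a gripper value outside its range is refused whole. The fingers move at their own pace and stop on an object; the grip force is fixed at half the most. Time passes only in rows, so rows that repeat a pose let the fingers close. It gives the time, the measured TCP pose, the force, the opening and the grip force at its end, in the units of the state.
- bot.get_obs(): the state, without advancing time (a new reading comes with each control period).
- bot.camera(name): name is "side" or "top"; returns the picture (420x560x3 uint8, red, green, blue); there is no depth.
- bot.camera_info(name): a dict with "vertical_fov" (degrees; the focal length in pixels is half the picture's height over the tangent of half this angle, whatever the lens; pixels are square), "cx", "cy" (the principal point, pixels), "D" ([k1, k2, p1, p2, k3] as OpenCV has them; the pictures are not rectified), "pose" (4x4, takes a point from camera to world coordinates). Camera axes: x right, y up, looking along -z (the intrinsics and any distortion apply to the point x, -y, -z); pixel columns grow to the right and rows downward; lengths in m; the calibration is good to about 2 mm. A picture is of the moment at which its call begins. camera_info takes no time and is no camera call.
- bot.job_done(): hands the job in; it is judged then, once.
The state is a dict: "clock": time; "joint_pos": joint angles; "joint_vel": joint speeds; "tau": joint torques, N m; "eef_pos": TCP position; "tool_rot": TCP orientation; "ft_force": force on the tool from outside, world axes, zero at the start; "ft_torque": the same for the moment, N m; "grip_width": finger opening in m; "grasp_force": force on a finger pad.
Only numpy, scipy, OpenCV 4.12 (cv2) and the standard library are available. Lean on these libraries where they do the work, as an engineer would, in place of code of your own. Each camera call takes 0.05 s, during which the arm holds its last target. There are 200 camera calls.

## Working session

There is one attempt and no reset: what is moved stays moved. The work goes in short steps, Python scripts to look and compute and a tool call to move; the robot and the scene stay as the last step left them, time stands still between calls to the robot, and variables do not carry over. Pictures are saved under pics/ and viewed, at most 10 in all, crops included, and the job is handed in when it is done.

Besides the shell and the picture viewer there is one more tool, called as name(argument=value, ...) on one line, values as JSON. step_arm: Moves the arm, as the interface text tells. Scaled input: -1 to 1 covers 0.5 m each way for a shift and pi/4 rad each way for a turn. Its arguments: {"type":"object","properties":{"targets":{"type":"string"}},"required":["targets"]}

```bash
mkdir -p pics
cat > h.py <<'E'
import numpy as np, cv2
from workcell import bot
def cam(n):
    i=bot.camera_info(n); f=210/np.tan(np.radians(i["vertical_fov"])/2)
    return np.array([[f,0,i["cx"]],[0,f,i["cy"]],[0,0,1.]]),np.array(i["D"],float),np.array(i["pose"])
def ray(n,px):
    K,D,P=cam(n); u=cv2.undistortPoints(np.array([[px]],float),K,D)[0,0]
    return P[:3,3],P[:3,:3]@np.array([u[0],-u[1],-1.])
def onz(n,px,z):
    o,d=ray(n,px); return o+d*(z-o[2])/d[2]
def proj(n,p):
    K,D,P=cam(n); q=P[:3,:3].T@(np.array(p,float)-P[:3,3]); q=q*[1,-1,-1]
    return cv2.projectPoints(q.reshape(1,1,3),np.zeros(3),np.zeros(3),K,D)[0].ravel()
def snap(n,f,box=None,s=1):
    im=bot.camera(n)[:,:,::-1].copy(); cv2.imwrite('pics/raw_'+f,im)
    if box: im=im[box[1]:box[3],box[0]:box[2]]
    cv2.imwrite('pics/'+f,cv2.resize(im,None,fx=s,fy=s,interpolation=cv2.INTER_CUBIC)); return im
E
python3 - <<'E'
from h import *
a=snap('top','t0.png',s=1.4);b=snap('side','s0.png',s=1.4)
for n in('top','side'):
    K,D,P=cam(n);print(K[0],D,P.round(3).tolist())
print(bot.get_obs())
E
```

```text
[453.7446773    0.         280.78065826] [0.04722621 0.         0.         0.         0.        ] [[-0.146, 0.967, -0.211, 0.369], [-0.989, -0.142, 0.031, 0.014], [0.0, 0.213, 0.977, 1.057], [0.0, 0.0, 0.0, 1.0]]
[528.80702872   0.         276.98043738] [-0.01574581  0.          0.          0.          0.        ] [[-0.998, 0.046, -0.049, 0.528], [-0.067, -0.695, 0.716, 0.809], [-0.001, 0.718, 0.696, 0.872], [0.0, 0.0, 0.0, 1.0]]
{'clock': 0.1, 'joint_pos': array([ 1.22100665e+00,  2.41332285e-01,  3.85504494e-03,  1.33520487e+00,
       -2.64296170e-05,  1.57080599e+00]), 'joint_vel': array([-0.00075399, -0.00194781,  0.00341785, -0.00092289,  0.00084808,
        0.00055356]), 'tau': array([-4.58270679e-04, -3.73135579e+01,  2.53010166e+01,  1.08150946e-02,
        3.52129837e-05, -3.43134246e-06]), 'eef_pos': array([0.17116246, 0.46918458, 0.23050317]), 'tool_rot': array([ 1.74009248e-01,  9.84743567e-01, -9.30805590e-04, -1.51049361e-04]), 'ft_force': array([0.06949084, 0.70545475, 0.14530364]), 'ft_torque': array([-0.01242959,  0.02146324, -0.01565473]), 'grasp_force': 0.0, 'grip_width': 0.08558108605550917}
```

View pics/t0.png

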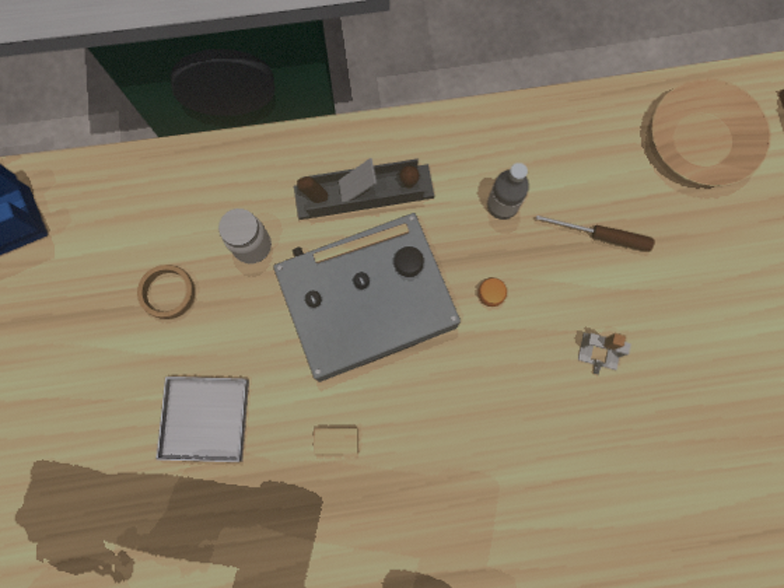

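View pics/s0.png

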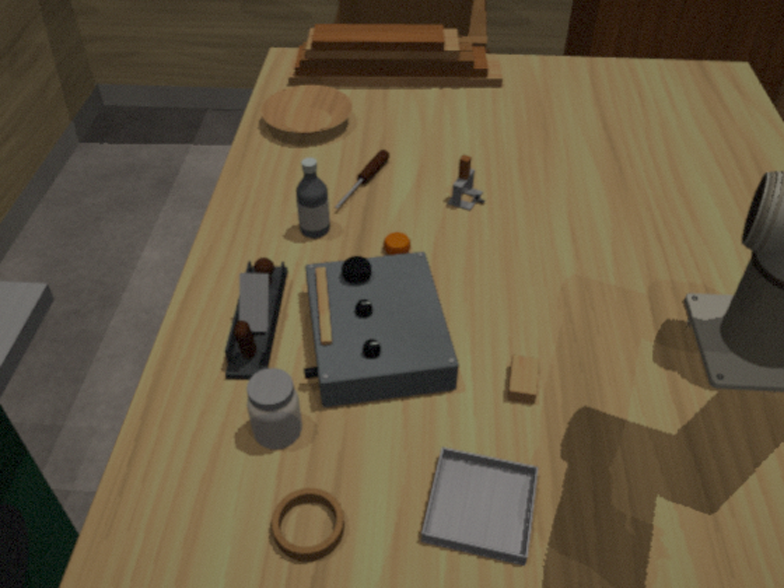

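The top picture shows the big black cap at (408,262) on the console's right end. The small knobs are at (361,281) and (313,299), the puller at (603,350) and the tray at (203,419). In the side view the cap is at (357,269) and the puller at (465,185). 

Things that could be taken for the cap: the orange disc at (493,292), which is excluded by its colour, and the two knobs, which are too small. I choose the black one at (408,262).

Run:
```python
from h import *
t=cv2.imread('pics/raw_t0.png');s=cv2.imread('pics/raw_s0.png')
def c(im,x,y,w,h,k): return cv2.resize(im[y:y+h,x:x+w],None,fx=k,fy=k,interpolation=cv2.INTER_CUBIC)
# A: top puller, B: side puller  (66x50 at 6 -> 396x300), C: top cap, D: side cap
A=c(t,400,225,66,50,6);B=c(s,305,105,66,50,6);C=c(t,260,162,66,50,6);D=c(s,225,170,66,50,6)
cv2.imwrite('pics/q.png',np.vstack([np.hstack([A,B]),np.hstack([C,D])]))
# console corners roughly at z .06
for n,p in (('top',(277,268)),('top',(415,216)),('top',(458,321)),('top',(319,376)),):
    print(n,p,onz(n,np.array(p)/1.4,.06).round(4))
for p in ((164,377),(247,377),(241,461),(158,459)): print('tray',onz('top',np.array(p)/1.4,.022).round(4))
print('cap',onz('top',np.array((408,260))/1.4,.086).round(4),onz('side',np.array((357,266))/1.4,.083).round(4))
print('knobs',onz('top',np.array((361,281))/1.4,.079).round(4),onz('top',np.array((313,298))/1.4,.079).round(4))
```

```text
top (277, 268) [0.6597 0.1612 0.06  ]
top (415, 216) [ 0.7149 -0.0736  0.06  ]
top (458, 321) [ 0.5309 -0.1145  0.06  ]
top (319, 376) [0.4765 0.1151 0.06  ]
tray [0.5161 0.3658 0.022 ]
tray [0.4962 0.2342 0.022 ]
tray [0.3668 0.2557 0.022 ]
tray [0.3896 0.3832 0.022 ]
cap [ 0.635  -0.0492  0.086 ] [ 0.6346 -0.0455  0.083 ]
knobs [0.6137 0.0293 0.079 ] [0.5974 0.1078 0.079 ]
```

View pics/q.png

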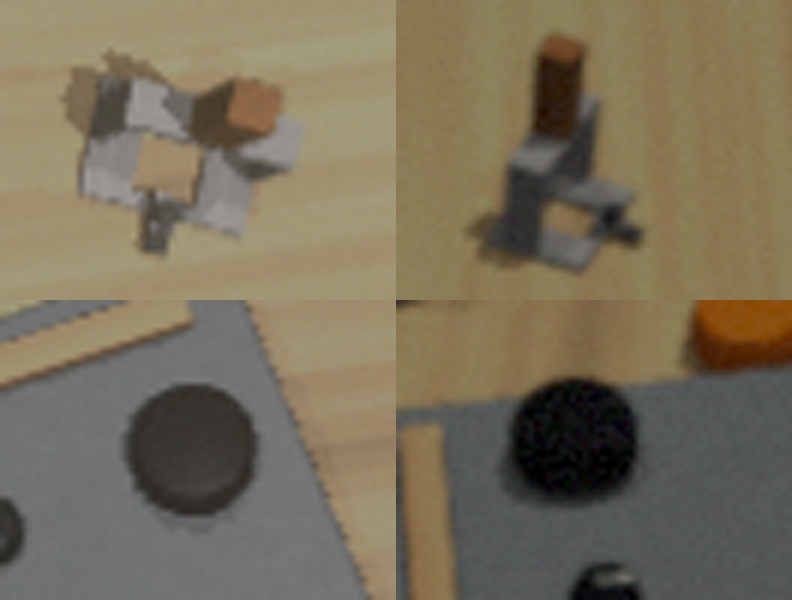

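The crops confirm the choice. The puller stands with its clamp rod toward the robot, so its fork opens away from the robot, at about world +x. The handle top is at panel A (254,107) and panel B (562,44), and the cap is the large plain black disc in panels C and D.

Run:
```python
from h import *
A=lambda x,y:(400+x/6-.4,225+y/6-.4); B=lambda x,y:(305+(x-396)/6-.4,105+y/6-.4)
print('handle top',onz('top',A(254,107),.092).round(4),onz('side',B(561,46),.092).round(4))
bl=onz('top',A(80,195),.004);br=onz('top',A(240,235),.004);tl=onz('top',A(97,75),.003)
print('foot',bl.round(4),br.round(4),tl.round(4),np.hypot(*(bl-br)[:2]),np.hypot(*(bl-tl)[:2]))
d=bl-br;print('yaw from back edge',np.degrees(np.arctan2(-d[0],d[1])));d=tl-bl;print('from side edge',np.degrees(np.arctan2(d[1],d[0])))
# handle edges: top-face edge in A
p=onz('top',A(232,80),.092);q=onz('top',A(282,91),.092);d=p-q;print('handle yaw',np.degrees(np.arctan2(-d[0],d[1])),np.hypot(*d[:2]))
# side-view foot corners
s1=onz('side',B(485,245),.004);s2=onz('side',B(583,270),.004);d=s1-s2;print('side left edge',s1.round(4),s2.round(4),np.degrees(np.arctan2(d[1],d[0])),np.hypot(*d[:2]))
# cap: circle fits of black in both
for n,f in(('top','t0'),('side','s0')):
    im=cv2.imread(f'pics/raw_{f}.png');m=(im.max(2)<(62 if n=='top' else 40)).astype(np.uint8)
    nn,l,st,c=cv2.connectedComponentsWithStats(m)
    e=proj(n,(.635,-.048,.076));k=[i for i in range(1,nn) if st[i,4]>150 and np.hypot(*(c[i]-e))<15]
    print(n,e,[(st[i],c[i]) for i in k])
    for i in k: print(onz(n,c[i],.076).round(4))
```

```text
handle top [ 0.4622 -0.3474  0.092 ] [ 0.4632 -0.3446  0.092 ]
foot [ 0.4467 -0.307   0.004 ] [ 0.423  -0.3641  0.004 ] [ 0.4918 -0.3236  0.003 ] 0.06185605636062192 0.04804190861849471
yaw from back edge -22.612403816961347
from side edge -20.227968083542823
handle yaw -21.16424151380027 0.017744220378191778
side left edge [ 0.4908 -0.3171  0.004 ] [ 0.4476 -0.302   0.004 ] -19.204939518067164 0.04576141913769717
top [290.80632739 187.00995488] [(array([282, 176,  20,  22, 301], dtype=int32), array([291.30232558, 186.00664452]))]
[ 0.6371 -0.0495  0.076 ]
side [255.04106485 191.56163051] [(array([244, 183,  21,  20, 342], dtype=int32), array([254.10526316, 193.10526316]))]
[ 0.6366 -0.0429  0.076 ]
```

step_arm(targets="1 .3 -.8 0 0 0 -1; 1 .3 -.8 0 0 0 -1; 1 .3 -.8 0 0 0 -1; 1 .3 -.8 0 0 0 -1; 1 .3 -.8 0 0 0 -1; 1 .3 -.8 0 0 0 -1; 1 .3 -.8 0 0 0 -1; 1 .3 -.8 0 0 0 -1; 1 .3 -.8 0 0 0 -1; 1 .3 -.8 0 0 0 -1")

```text
clock: 0.93
eef_pos: [0.3175, 0.0776, 0.2313]
tool_rot: [0.537, 0.843, 0.0, 0.0]
ft_force: [2.3, 0.6, 0.6]
grip_width: 0.0855
grasp_force: 0.0
```

step_arm(targets="1 .284 -.83 0 0 0 -1; 1 .284 -.83 0 0 0 -1; 1 .284 -.83 0 0 0 -1; 1 .284 -.83 0 0 0 -1; 1 .284 -.83 0 0 0 -1; 1 .284 -.83 0 0 0 -1; 1 .284 -.83 0 0 0 -1; 1 .284 -.83 0 0 0 -1; 1 .284 -.83 0 0 0 -1; 1 .284 -.83 0 0 0 -1")

```text
clock: 1.77
eef_pos: [0.4524, -0.3167, 0.2307]
tool_rot: [0.82, 0.573, -0.0, -0.0]
ft_force: [0.4, 0.6, 0.8]
grip_width: 0.0854
grasp_force: 0.0
```

step_arm(targets="1 0 0 -.14 0 0 -.02; 1 0 0 -.14 0 0 -.02; 1 0 0 -.14 0 0 -.02; 1 0 0 -.14 0 0 -.02")

```text
clock: 2.1
eef_pos: [0.4508, -0.3136, 0.1593]
tool_rot: [0.824, 0.567, -0.001, -0.003]
ft_force: [-0.2, 0.7, 1.0]
grip_width: 0.0855
grasp_force: 0.0
```

step_arm(targets="1 .024 -.065 0 0 0 0; 1 .024 -.065 0 0 0 0; 1 .024 -.065 0 0 0 0")

```text
clock: 2.35
eef_pos: [0.4659, -0.3483, 0.1635]
tool_rot: [0.824, 0.567, 0.001, 0.002]
ft_force: [0.3, 0.0, -0.0]
grip_width: 0.0854
grasp_force: 0.0
```

Run:
```python
from h import *
b=snap('side','s1.png',(290,60,390,170),5)
o=bot.get_obs();print(o['eef_pos'],o['joint_pos'],proj('side',(.463,-.346,.09)),proj('side',o['eef_pos']))
```

```text
[ 0.46550272 -0.34755673  0.16346897] [-6.41425124e-01  4.33139346e-01  1.00950286e-01  1.23545366e+00
  1.65503725e-04  1.29476705e+00] [332.1053679  112.60760168] [333.18590215  87.55944547]
```

View pics/s1.png

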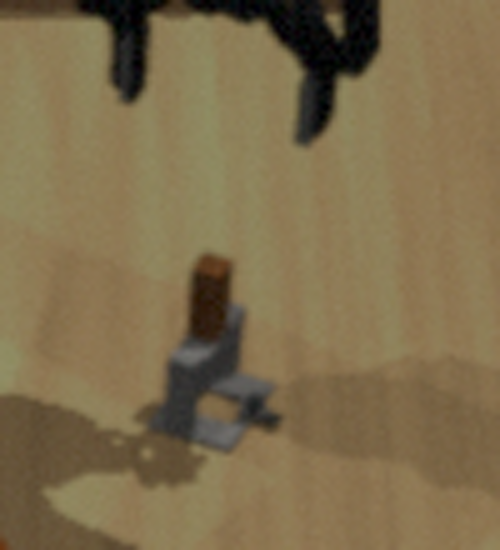

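The open fingers, at (125,80) and (315,125), straddle the handle at (212,290) in x, so I go down.

step_arm(targets="1 -.005 .003 -.05 0 0 0; 1 -.005 .003 -.1 0 0 0; 1 -.005 .003 -.15 0 0 0; 1 -.005 .003 -.19 0 0 0; 1 -.005 .003 -.217 0 0 0; 1 -.005 .003 -.217 0 0 0; 1 -.005 .003 -.217 0 0 0")

```text
clock: 2.98
eef_pos: [0.4622, -0.3449, 0.0538]
tool_rot: [0.824, 0.567, 0.0, 0.0]
ft_force: [0.5, -0.2, -0.1]
grip_width: 0.0856
grasp_force: 0.0
```

step_arm(targets="-1 0 0 0 0 0 0; -1 0 0 0 0 0 0; -1 0 0 0 0 0 0; -1 0 0 0 0 0 0; -1 0 0 0 0 0 0; -1 0 0 0 0 0 0; -1 0 0 0 0 0 0; -1 0 0 0 0 0 0; -1 0 0 0 0 0 0; -1 0 0 0 0 0 0")

```text
clock: 3.82
eef_pos: [0.4624, -0.3459, 0.0533]
tool_rot: [0.824, 0.567, 0.0, 0.0]
ft_force: [0.5, -0.2, 4.0]
grip_width: 0.0175
grasp_force: 62.1
```

step_arm(targets="-1 0 0 .04 0 0 0; -1 0 0 .08 0 0 0; -1 0 0 .12 0 0 0; -1 0 0 .16 0 0 0; -1 0 0 .2 0 0 0; -1 0 0 .2 0 0 0")

```text
clock: 4.32
eef_pos: [0.4637, -0.3469, 0.1562]
tool_rot: [0.824, 0.567, 0.001, 0.003]
ft_force: [0.7, -0.5, -1.2]
grip_width: 0.0174
grasp_force: 61.5
```

step_arm(targets="-1 .02 .056 0 0 0 .08; -1 .04 .112 0 0 0 .16; -1 .06 .168 0 0 0 .24; -1 .08 .224 0 0 0 .32; -1 .1 .28 0 0 0 .4; -1 .12 .336 0 0 0 .48; -1 .14 .392 0 0 0 .56; -1 .16 .45 0 0 0 .64; -1 .18 .5 0 0 0 .7; -1 .201 .563 0 0 0 .764")

```text
clock: 5.15
eef_pos: [0.5617, -0.0633, 0.1505]
tool_rot: [0.619, 0.785, -0.001, -0.001]
ft_force: [1.7, -1.2, -2.2]
grip_width: 0.0175
grasp_force: 61.4
```

step_arm(targets="-1 0 0 -.02 0 0 0; -1 0 0 -.04 0 0 0; -1 0 0 -.05 0 0 0; -1 0 0 -.05 0 0 0; -1 0 0 -.05 0 0 0")

```text
clock: 5.57
eef_pos: [0.5613, -0.0652, 0.1265]
tool_rot: [0.62, 0.784, -0.001, -0.001]
ft_force: [0.5, 0.0, -2.5]
grip_width: 0.0171
grasp_force: 61.4
```

Run:
```python
from h import *
o=bot.get_obs();print(o)
e=o['eef_pos']
pt=proj('top',(.6,-.05,.08));ps=proj('side',(.6,-.05,.09));print(pt,ps)
a=bot.camera('top')[:,:,::-1].copy();b=bot.camera('side')[:,:,::-1].copy()
cv2.imwrite('pics/raw_t2.png',a);cv2.imwrite('pics/raw_s2.png',b)
c=lambda im,p:cv2.resize(im[int(p[1])-50:int(p[1])+50,int(p[0])-33:int(p[0])+33],None,fx=6,fy=6,interpolation=cv2.INTER_CUBIC)
print((int(pt[0])-33,int(pt[1])-50),(int(ps[0])-33,int(ps[1])-50))
cv2.imwrite('pics/q2.png',np.hstack([c(a,pt),c(b,ps)]))
```

```text
{'clock': 5.5667, 'joint_pos': array([-1.15563471e-01,  4.34185071e-01,  1.64335485e-03,  1.14102121e+00,
       -2.29714982e-04,  1.22270812e+00]), 'joint_vel': array([-5.30125377e-03, -1.73901648e-02,  2.77638593e-02,  3.44169851e-03,
        5.65651251e-04, -7.03331773e-05]), 'tau': array([ 3.42147192e-01, -4.52115190e+01,  2.38790828e+01,  1.89816422e-02,
        1.32209889e-02, -7.69791586e-05]), 'eef_pos': array([ 0.56132612, -0.0652293 ,  0.12652607]), 'tool_rot': array([ 0.62030765,  0.78435738, -0.00082494, -0.00111632]), 'ft_force': array([ 0.54318717,  0.03067718, -2.53721456]), 'ft_torque': array([-0.00665835, -0.01380875,  0.02307739]), 'grasp_force': 61.36526584625244, 'grip_width': 0.017071818982950425}
[294.11239138 201.48053532] [270.7808287 186.9779654]
(261, 151) (237, 136)
```

View pics/q2.png

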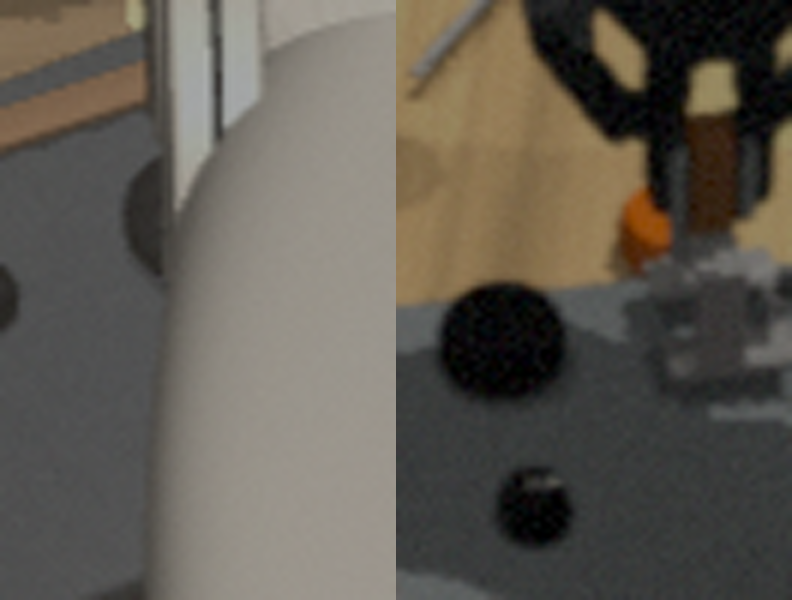

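The side view shows the puller hanging upright in the fingers at (713,200), with the cap at (502,340). The arm hides the cap from the top camera. I'll refine the cap's position from the edges of its silhouette.

Run:
```python
from h import *
u=np.array([.973,.232]);v=np.array([-.232,.973])
s=onz('side',(254.3,182.4),.086);print('side far rim->c',(s[:2]+[.0,.0235]).round(4))
K,D,P=cam('side')
for c,w in((280.8,1),(302.4,-1)): print('top extreme',onz('top',(c,186),.084).round(4))
# subpixel edges on s0 and t0 column/row profiles (gray)
g=cv2.cvtColor(cv2.imread('pics/raw_s0.png'),6);print('s col254',g[176:210,253:256].mean(1).round().astype(int).tolist());print('s row192',g[191:194,238:270].mean(0).round().astype(int).tolist())
g=cv2.cvtColor(cv2.imread('pics/raw_t0.png'),6);print('t row186',g[184:187,275:310].mean(0).round().astype(int).tolist());print('t col291',g[170:205,290:293].mean(1).round().astype(int).tolist())
g=cv2.cvtColor(cv2.imread('pics/raw_s2.png'),6)
print('s2 handle rows: ',g[150:180,353:357].mean(1).astype(int).tolist())
e=bot.get_obs()['eef_pos'];b=e-[0,0,.0533]
print('proj handle top/bridge/foot mid',[proj('side',b+[0,0,z]).round(1).tolist() for z in(.092,.048,.004)])
```

```text
side far rim->c [ 0.6382 -0.0436]
top extreme [ 0.6384 -0.0258  0.084 ]
top extreme [ 0.6314 -0.0733  0.084 ]
s col254 [109, 106, 108, 105, 108, 104, 89, 34, 18, 10, 8, 10, 13, 17, 18, 12, 15, 15, 14, 10, 8, 3, 12, 9, 10, 12, 20, 40, 61, 85, 85, 86, 85, 86]
s row192 [88, 87, 87, 87, 88, 70, 35, 14, 9, 21, 7, 12, 11, 15, 8, 17, 14, 11, 16, 12, 18, 15, 22, 19, 13, 16, 20, 66, 84, 87, 88, 88]
t row186 [115, 116, 115, 115, 114, 94, 65, 49, 50, 52, 52, 53, 54, 54, 55, 55, 54, 56, 56, 57, 54, 57, 55, 55, 54, 53, 51, 67, 102, 116, 117, 117, 117, 117, 113]
t col291 [116, 117, 116, 116, 116, 117, 59, 50, 52, 53, 52, 53, 54, 52, 55, 54, 56, 56, 59, 59, 61, 61, 62, 65, 58, 48, 46, 47, 97, 100, 107, 114, 116, 115, 115]
s2 handle rows:  [133, 134, 134, 134, 132, 132, 133, 132, 130, 128, 126, 127, 127, 127, 126, 126, 126, 126, 126, 127, 127, 127, 126, 127, 127, 127, 126, 126, 127, 129]
proj handle top/bridge/foot mid [[288.7, 156.1], [288.4, 171.9], [288.1, 186.9]]
```

step_arm(targets="-1 0 .002 -.006 0 0 0; -1 0 .002 -.012 0 0 0; -1 0 .002 -.018 0 0 0; -1 0 .002 -.02 0 0 0; -1 0 .002 -.02 0 0 0; -1 0 .002 -.02 0 0 0")

```text
clock: 6.17
eef_pos: [0.5625, -0.0631, 0.1177]
tool_rot: [0.62, 0.785, -0.0, -0.0]
ft_force: [-0.8, 0.1, -2.6]
grip_width: 0.0178
grasp_force: 61.4
```

step_arm(targets="-1 0 0 -.001 0 0 0; -1 0 0 -.002 0 0 0; -1 0 0 -.003 0 0 0; -1 0 0 -.003 0 0 0; -1 0 0 -.003 0 0 0")

```text
clock: 6.58
eef_pos: [0.5625, -0.0631, 0.1163]
tool_rot: [0.62, 0.785, -0.0, -0.0]
ft_force: [-0.4, 0.5, -2.2]
grip_width: 0.0172
grasp_force: 61.4
```

step_arm(targets="-1 0 0 -.001 0 0 0; -1 0 0 -.002 0 0 0; -1 0 0 -.002 0 0 0; -1 0 0 -.002 0 0 0")

```text
clock: 6.92
eef_pos: [0.5625, -0.0632, 0.1153]
tool_rot: [0.62, 0.785, -0.0, -0.0]
ft_force: [0.7, 0.0, -2.7]
grip_width: 0.0172
grasp_force: 61.4
```

step_arm(targets="-1 0 0 -.001 0 0 0; -1 0 0 -.001 0 0 0; -1 0 0 -.001 0 0 0; -1 0 0 -.001 0 0 0")

```text
clock: 7.25
eef_pos: [0.5625, -0.0632, 0.1148]
tool_rot: [0.62, 0.785, -0.0, -0.0]
ft_force: [-0.3, 0.8, -1.7]
grip_width: 0.017
grasp_force: 61.4
```

step_arm(targets="-1 0 0 -.001 0 0 0; -1 0 0 -.001 0 0 0; -1 0 0 -.001 0 0 0; -1 0 0 -.001 0 0 0")

```text
clock: 7.58
eef_pos: [0.5625, -0.0631, 0.1143]
tool_rot: [0.62, 0.785, -0.0, -0.0]
ft_force: [-0.1, -0.0, -1.1]
grip_width: 0.0172
grasp_force: 61.4
```

step_arm(targets="-1 0 0 -.001 0 0 0; -1 0 0 -.001 0 0 0; -1 0 0 -.001 0 0 0; -1 0 0 -.001 0 0 0")

```text
clock: 7.92
eef_pos: [0.5625, -0.0631, 0.1138]
tool_rot: [0.62, 0.785, -0.0, -0.0]
ft_force: [-0.2, -0.1, -2.6]
grip_width: 0.0174
grasp_force: 61.4
```

step_arm(targets="-1 0 0 -.001 0 0 0; -1 0 0 -.001 0 0 0; -1 0 0 -.001 0 0 0; -1 0 0 -.001 0 0 0")

```text
clock: 8.25
eef_pos: [0.5626, -0.0631, 0.1133]
tool_rot: [0.62, 0.785, 0.0, 0.0]
ft_force: [1.0, -0.4, -1.6]
grip_width: 0.0174
grasp_force: 61.5
```

step_arm(targets="-1 0 0 -.001 0 0 0; -1 0 0 -.001 0 0 0; -1 0 0 -.001 0 0 0; -1 0 0 -.001 0 0 0")

```text
clock: 8.58
eef_pos: [0.5627, -0.0632, 0.1133]
tool_rot: [0.62, 0.785, 0.0, 0.0]
ft_force: [-1.9, 0.5, 2.1]
grip_width: 0.0172
grasp_force: 61.9
```

step_arm(targets="-1 0 0 -.001 0 0 0; -1 0 0 -.001 0 0 0; -1 0 0 -.001 0 0 0; -1 0 0 -.001 0 0 0")

```text
clock: 8.92
eef_pos: [0.5627, -0.0632, 0.1133]
tool_rot: [0.62, 0.785, 0.0, 0.0]
ft_force: [-1.3, 0.3, 5.5]
grip_width: 0.0173
grasp_force: 62.6
```

step_arm(targets="-1 0 0 .004 0 0 0; -1 .016 .0038 .004 0 0 0; -1 .032 .0076 .004 0 0 0; -1 .048 .0114 .004 0 0 0; -1 .064 .0153 .004 0 0 0; -1 .078 .0186 .004 0 0 0; -1 .078 .0186 .004 0 0 0; -1 .078 .0186 .004 0 0 0")

```text
clock: 9.58
eef_pos: [0.6019, -0.0536, 0.1138]
tool_rot: [0.619, 0.785, -0.0, -0.0]
ft_force: [-0.3, -0.3, -2.3]
grip_width: 0.0174
grasp_force: 61.3
```

step_arm(targets="-1 .004 .001 0 0 0 0; -1 .008 .002 0 0 0 0; -1 .012 .003 0 0 0 0; -1 .016 .004 0 0 0 0; -1 .016 .004 0 0 0 0")

```text
clock: 10.0
eef_pos: [0.61, -0.0518, 0.1145]
tool_rot: [0.62, 0.785, 0.0, 0.0]
ft_force: [0.2, 0.9, -1.0]
grip_width: 0.0171
grasp_force: 61.3
```

Run:
```python
from h import *
print(bot.get_obs()['eef_pos'])
snap('side','s3.png',(225,150,305,215),9)
```

```text
[ 0.60997424 -0.05179092  0.11447643]
```

View pics/s3.png

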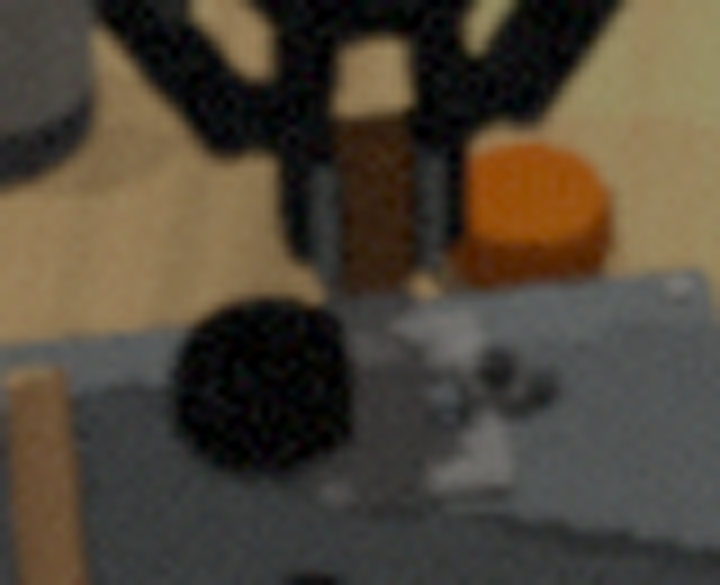

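The fork, at about (400,400), has entered under the cap head at (265,385) with no side force, and the puller is lined up with it.

step_arm(targets="-1 .004 .001 0 0 0 0; -1 .008 .002 0 0 0 0; -1 .012 .003 0 0 0 0; -1 .016 .004 0 0 0 0; -1 .016 .004 0 0 0 0")

```text
clock: 10.47
eef_pos: [0.6179, -0.05, 0.1143]
tool_rot: [0.62, 0.785, -0.0, 0.0]
ft_force: [-1.0, -0.1, -1.5]
grip_width: 0.017
grasp_force: 61.4
```

step_arm(targets="-1 .004 .001 0 0 0 0; -1 .008 .002 0 0 0 0; -1 .012 .003 0 0 0 0; -1 .016 .004 0 0 0 0; -1 .016 .004 0 0 0 0")

```text
clock: 10.88
eef_pos: [0.6261, -0.0479, 0.1143]
tool_rot: [0.62, 0.785, 0.0, 0.0]
ft_force: [-0.7, -1.1, -2.1]
grip_width: 0.017
grasp_force: 61.4
```

step_arm(targets="-1 .002 .0005 0 0 0 0; -1 .004 .001 0 0 0 0; -1 .004 .001 0 0 0 0; -1 .004 .001 0 0 0 0")

```text
clock: 11.22
eef_pos: [0.6276, -0.0475, 0.1143]
tool_rot: [0.62, 0.785, -0.0, 0.0]
ft_force: [0.1, -1.8, -2.7]
grip_width: 0.0172
grasp_force: 61.3
```

step_arm(targets="-1 .0003 -.0014 0 0 0 0; -1 .0003 -.0014 0 0 0 0; -1 .0023 -.0009 0 0 0 0; -1 .0043 -.0004 0 0 0 0; -1 .0043 -.0004 0 0 0 0")

```text
clock: 11.63
eef_pos: [0.63, -0.0472, 0.1144]
tool_rot: [0.619, 0.785, 0.0, 0.0]
ft_force: [-0.4, 0.4, -2.0]
grip_width: 0.0174
grasp_force: 61.3
```

step_arm(targets="-1 .002 .0005 0 0 0 0; -1 .004 .001 0 0 0 0; -1 .004 .001 0 0 0 0; -1 .004 .001 0 0 0 0")

```text
clock: 11.97
eef_pos: [0.6318, -0.047, 0.1143]
tool_rot: [0.619, 0.785, 0.0, 0.0]
ft_force: [-0.2, -0.2, -1.6]
grip_width: 0.0172
grasp_force: 61.3
```

step_arm(targets="-1 .002 .0005 0 0 0 0; -1 .004 .001 0 0 0 0; -1 .004 .001 0 0 0 0; -1 .004 .001 0 0 0 0")

```text
clock: 12.3
eef_pos: [0.6338, -0.0465, 0.1143]
tool_rot: [0.62, 0.785, -0.0, 0.0]
ft_force: [-0.9, -0.2, -2.1]
grip_width: 0.0172
grasp_force: 61.3
```

step_arm(targets="-1 .001 .0002 0 0 0 0; -1 .002 .0005 0 0 0 0; -1 .002 .0005 0 0 0 0")

```text
clock: 12.55
eef_pos: [0.6348, -0.0463, 0.1143]
tool_rot: [0.62, 0.785, 0.0, 0.0]
ft_force: [-0.4, 0.5, -2.3]
grip_width: 0.0175
grasp_force: 61.3
```

step_arm(targets="-1 .001 .0002 0 0 0 0; -1 .002 .0005 0 0 0 0; -1 .002 .0005 0 0 0 0")

```text
clock: 12.8
eef_pos: [0.6358, -0.046, 0.1143]
tool_rot: [0.62, 0.785, 0.0, 0.0]
ft_force: [-0.5, -1.3, -2.9]
grip_width: 0.0176
grasp_force: 61.3
```

step_arm(targets="-1 .001 .0002 0 0 0 0; -1 .002 .0005 0 0 0 0; -1 .002 .0005 0 0 0 0")

```text
clock: 13.05
eef_pos: [0.6368, -0.0458, 0.1143]
tool_rot: [0.619, 0.785, 0.0, 0.0]
ft_force: [0.2, -0.1, -2.5]
grip_width: 0.0172
grasp_force: 61.3
```

step_arm(targets="-1 .001 .0002 0 0 0 0; -1 .002 .0005 0 0 0 0; -1 .002 .0005 0 0 0 0")

```text
clock: 13.3
eef_pos: [0.6378, -0.0455, 0.1143]
tool_rot: [0.619, 0.785, 0.0, 0.0]
ft_force: [0.8, 0.3, -1.7]
grip_width: 0.0173
grasp_force: 61.3
```

step_arm(targets="-1 .001 .0002 0 0 0 0; -1 .002 .0005 0 0 0 0; -1 .002 .0005 0 0 0 0")

```text
clock: 13.55
eef_pos: [0.6388, -0.0453, 0.1143]
tool_rot: [0.619, 0.785, 0.0, 0.0]
ft_force: [0.1, -0.5, -1.8]
grip_width: 0.0172
grasp_force: 61.3
```

step_arm(targets="-1 .001 .0002 0 0 0 0; -1 .002 .0005 0 0 0 0; -1 .002 .0005 0 0 0 0")

```text
clock: 13.8
eef_pos: [0.6398, -0.045, 0.1143]
tool_rot: [0.62, 0.785, 0.0, 0.0]
ft_force: [0.3, 0.2, -0.9]
grip_width: 0.0173
grasp_force: 61.3
```

step_arm(targets="-1 .001 .0002 0 0 0 0; -1 .002 .0005 0 0 0 0; -1 .002 .0005 0 0 0 0")

```text
clock: 14.05
eef_pos: [0.6408, -0.0448, 0.1143]
tool_rot: [0.62, 0.785, 0.0, 0.0]
ft_force: [0.2, 0.1, -2.3]
grip_width: 0.0172
grasp_force: 61.3
```

step_arm(targets="-1 .001 .0002 0 0 0 0; -1 .002 .0005 0 0 0 0; -1 .002 .0005 0 0 0 0")

```text
clock: 14.3
eef_pos: [0.6418, -0.0445, 0.1143]
tool_rot: [0.62, 0.785, 0.0, 0.0]
ft_force: [-0.2, 0.4, -1.9]
grip_width: 0.0174
grasp_force: 61.3
```

step_arm(targets="-1 .001 .0002 0 0 0 0; -1 .002 .0005 0 0 0 0; -1 .002 .0005 0 0 0 0")

```text
clock: 14.55
eef_pos: [0.6428, -0.0443, 0.1143]
tool_rot: [0.62, 0.785, 0.0, 0.0]
ft_force: [0.5, -0.6, -2.2]
grip_width: 0.0173
grasp_force: 61.3
```

step_arm(targets="-1 .001 .0002 0 0 0 0; -1 .002 .0005 0 0 0 0; -1 .002 .0005 0 0 0 0")

```text
clock: 14.8
eef_pos: [0.6438, -0.0441, 0.1143]
tool_rot: [0.62, 0.785, -0.0, 0.0]
ft_force: [0.3, 0.3, -2.9]
grip_width: 0.0172
grasp_force: 61.3
```

step_arm(targets="-1 .001 .0002 0 0 0 0; -1 .002 .0005 0 0 0 0; -1 .002 .0005 0 0 0 0")

```text
clock: 15.05
eef_pos: [0.6448, -0.0438, 0.1143]
tool_rot: [0.62, 0.785, -0.0, 0.0]
ft_force: [0.1, -0.4, -1.9]
grip_width: 0.0175
grasp_force: 61.3
```

step_arm(targets="-1 .001 .0002 0 0 0 0; -1 .002 .0005 0 0 0 0; -1 .002 .0005 0 0 0 0")

```text
clock: 15.3
eef_pos: [0.6458, -0.0436, 0.1143]
tool_rot: [0.62, 0.785, -0.0, 0.0]
ft_force: [-0.9, -0.2, -2.1]
grip_width: 0.0172
grasp_force: 61.3
```

step_arm(targets="-1 .001 .0002 0 0 0 0; -1 .002 .0005 0 0 0 0; -1 .002 .0005 0 0 0 0")

```text
clock: 15.55
eef_pos: [0.6468, -0.0433, 0.1143]
tool_rot: [0.62, 0.785, -0.0, 0.0]
ft_force: [0.3, 0.7, -1.2]
grip_width: 0.0171
grasp_force: 61.3
```

step_arm(targets="-1 .001 .0002 0 0 0 0; -1 .002 .0005 0 0 0 0; -1 .002 .0005 0 0 0 0")

```text
clock: 15.8
eef_pos: [0.6478, -0.0431, 0.1143]
tool_rot: [0.62, 0.785, -0.0, 0.0]
ft_force: [-0.4, -0.8, -1.7]
grip_width: 0.0175
grasp_force: 61.3
```

Run:
```python
from h import *
snap('side','s4.png',(225,150,305,215),9)
```

```text
(no output)
```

View pics/s4.png

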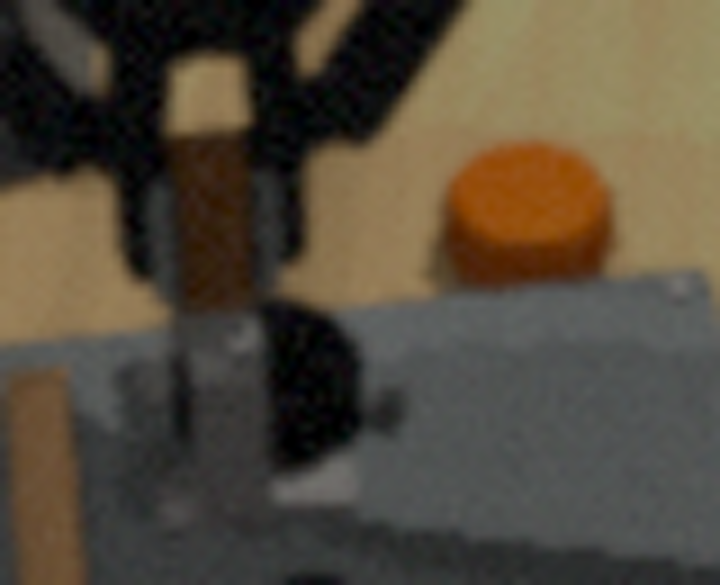

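The cap is still in place, its right edge at (360,390). The handle at (212,230) is about 12 mm beyond its centre, so the stop should be about to meet the neck.

step_arm(targets="-1 .001 .0002 0 0 0 0; -1 .002 .0005 0 0 0 0; -1 .002 .0005 0 0 0 0")

```text
clock: 16.1
eef_pos: [0.6485, -0.0429, 0.1143]
tool_rot: [0.62, 0.785, -0.0, -0.0]
ft_force: [0.3, -0.1, -1.1]
grip_width: 0.0174
grasp_force: 61.4
```

step_arm(targets="-1 .001 .0002 0 0 0 0; -1 .001 .0002 0 0 0 0; -1 .001 .0002 0 0 0 0")

```text
clock: 16.35
eef_pos: [0.6489, -0.0428, 0.1142]
tool_rot: [0.62, 0.785, -0.0, -0.0]
ft_force: [-2.0, -0.7, -0.5]
grip_width: 0.0173
grasp_force: 61.4
```

step_arm(targets="-1 .0008 .0002 0 0 0 0; -1 .0008 .0002 0 0 0 0; -1 .0008 .0002 0 0 0 0")

```text
clock: 16.6
eef_pos: [0.649, -0.0428, 0.1142]
tool_rot: [0.62, 0.785, -0.001, -0.0]
ft_force: [-3.5, -2.0, -0.0]
grip_width: 0.0172
grasp_force: 61.5
```

step_arm(targets="-1 .0004 .0001 0 0 0 0; -1 .0004 .0001 0 0 0 0; -1 .0004 .0001 0 0 0 0; -1 .0004 .0001 0 0 0 0")

```text
clock: 16.93
eef_pos: [0.6492, -0.0428, 0.1141]
tool_rot: [0.62, 0.785, -0.001, -0.0]
ft_force: [-4.7, -2.6, -1.0]
grip_width: 0.0167
grasp_force: 61.5
```

step_arm(targets="-1 0 0 0 0 0 0; -1 0 0 0 0 0 0; -1 0 0 0 0 0 0; -1 -.0008 -.0004 0 0 0 0; -1 -.0016 -.0006 0 0 0 0; -1 -.0018 -.0007 0 0 0 0; -1 -.0018 -.0007 0 0 0 0")

```text
clock: 17.52
eef_pos: [0.649, -0.0428, 0.1142]
tool_rot: [0.619, 0.785, 0.0, 0.0]
ft_force: [-2.2, -1.3, -2.1]
grip_width: 0.0174
grasp_force: 61.4
```

step_arm(targets="-1 0 0 .001 0 0 0; -1 0 0 .002 0 0 0; -1 0 0 .003 0 0 0; -1 0 0 .004 0 0 0; -1 0 0 .004 0 0 0")

```text
clock: 17.93
eef_pos: [0.6492, -0.0431, 0.1161]
tool_rot: [0.62, 0.785, 0.0, 0.0]
ft_force: [-0.3, -4.0, -5.0]
grip_width: 0.0172
grasp_force: 60.8
```

step_arm(targets="-1 0 -.001 0 0 0 0; -1 0 -.001 0 0 0 0; -1 0 -.001 0 0 0 0")

```text
clock: 18.18
eef_pos: [0.6492, -0.0432, 0.1162]
tool_rot: [0.619, 0.785, 0.0, 0.0]
ft_force: [-0.4, -1.5, -7.0]
grip_width: 0.017
grasp_force: 60.8
```

step_arm(targets="-1 0 -.0003 .0005 0 0 0; -1 0 -.0003 .001 0 0 0; -1 0 -.0003 .001 0 0 0")

```text
clock: 18.43
eef_pos: [0.649, -0.0433, 0.1166]
tool_rot: [0.619, 0.785, 0.0, -0.0]
ft_force: [1.0, -0.9, -7.9]
grip_width: 0.0173
grasp_force: 60.5
```

step_arm(targets="-1 0 0 .0005 0 0 0; -1 0 0 .001 0 0 0; -1 0 0 .0015 0 0 0; -1 0 0 .0015 0 0 0")

```text
clock: 18.77
eef_pos: [0.6488, -0.0433, 0.1173]
tool_rot: [0.619, 0.785, -0.0, -0.0]
ft_force: [0.8, 0.2, -9.3]
grip_width: 0.0175
grasp_force: 60.3
```

step_arm(targets="-1 0 0 .0005 0 0 0; -1 0 0 .001 0 0 0; -1 0 0 .0015 0 0 0; -1 0 0 .002 0 0 0; -1 0 0 .002 0 0 0")

```text
clock: 19.18
eef_pos: [0.6488, -0.0435, 0.119]
tool_rot: [0.62, 0.785, 0.0, -0.0]
ft_force: [-0.5, -0.5, -5.8]
grip_width: 0.0172
grasp_force: 60.8
```

The cap has started to move: the force dropped to about 6 N. I keep lifting slowly.

step_arm(targets="-1 0 0 .0015 0 0 0; -1 0 0 .003 0 0 0; -1 0 0 .0045 0 0 0; -1 0 0 .006 0 0 0; -1 0 0 .0075 0 0 0; -1 0 0 .009 0 0 0; -1 0 0 .0105 0 0 0; -1 0 0 .012 0 0 0")

```text
clock: 19.85
eef_pos: [0.6491, -0.0435, 0.1249]
tool_rot: [0.62, 0.785, 0.0, 0.0]
ft_force: [-0.2, -0.2, -5.2]
grip_width: 0.0172
grasp_force: 61.0
```

step_arm(targets="-1 0 0 .002 0 0 0; -1 0 0 .004 0 0 0; -1 0 0 .006 0 0 0; -1 0 0 .008 0 0 0; -1 0 0 .01 0 0 0; -1 0 0 .012 0 0 0; -1 0 0 .014 0 0 0; -1 0 0 .016 0 0 0; -1 0 0 .02 0 0 0; -1 0 0 .024 0 0 0")

```text
clock: 20.68
eef_pos: [0.6489, -0.0435, 0.1367]
tool_rot: [0.62, 0.785, 0.0, -0.0]
ft_force: [-0.5, 0.2, -3.2]
grip_width: 0.0171
grasp_force: 61.3
```

step_arm(targets="-1 0 0 .006 0 0 0; -1 0 0 .012 0 0 0; -1 0 0 .018 0 0 0; -1 0 0 .026 0 0 0; -1 0 0 .034 0 0 0; -1 0 0 .042 0 0 0; -1 0 0 .05 0 0 0; -1 0 0 .05 0 0 0; -1 0 0 .05 0 0 0")

```text
clock: 21.43
eef_pos: [0.6492, -0.0436, 0.162]
tool_rot: [0.62, 0.785, 0.0, 0.0]
ft_force: [-1.0, 0.2, -3.6]
grip_width: 0.0172
grasp_force: 61.3
```

Run:
```python
from h import *
print(bot.get_obs()['eef_pos'])
snap('side','s5.png',(225,110,305,215),5)
```

```text
[ 0.64915372 -0.04356989  0.16200808]
```

View pics/s5.png

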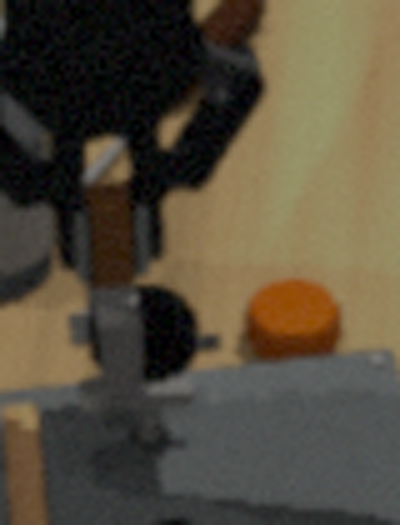

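The cap, at (165,330), hangs in the puller under the handle at (110,230), clear of the panel. I carry it to the tray.

step_arm(targets="-1 -.004 .007 .01 0 0 0; -1 -.012 .021 .02 0 0 0; -1 -.024 .043 .03 0 0 0; -1 -.04 .071 .035 0 0 0; -1 -.06 .106 .04 0 0 0; -1 -.08 .142 .04 0 0 0; -1 -.105 .184 .04 0 0 0; -1 -.129 .227 .04 0 0 0; -1 -.153 .269 .04 0 0 0; -1 -.177 .312 .04 0 0 0")

```text
clock: 22.32
eef_pos: [0.5586, 0.1147, 0.1822]
tool_rot: [0.619, 0.785, 0.0, -0.0]
ft_force: [1.2, 0.8, -1.8]
grip_width: 0.0176
grasp_force: 61.3
```

step_arm(targets="-1 -.024 .043 0 0 0 0; -1 -.048 .085 0 0 0 0; -1 -.072 .128 0 0 0 0; -1 -.096 .17 0 0 0 0; -1 -.121 .213 0 0 0 0; -1 -.145 .255 0 0 0 0; -1 -.165 .291 0 0 0 0; -1 -.185 .326 0 0 0 0; -1 -.201 .355 0 0 0 0; -1 -.213 .376 0 0 0 0")

```text
clock: 23.15
eef_pos: [0.4517, 0.3026, 0.1822]
tool_rot: [0.618, 0.786, 0.0, -0.0]
ft_force: [-0.0, -0.3, -2.1]
grip_width: 0.0175
grasp_force: 61.3
```

step_arm(targets="-1 -.008 .014 0 0 0 0; -1 -.012 .021 0 0 0 0; -1 -.012 .021 0 0 0 0; -1 -.012 .021 0 0 0 0")

```text
clock: 23.48
eef_pos: [0.448, 0.3106, 0.1816]
tool_rot: [0.62, 0.785, -0.0, 0.0]
ft_force: [0.4, -0.9, -2.1]
grip_width: 0.0175
grasp_force: 61.3
```

Run:
```python
from h import *
print(bot.get_obs()['eef_pos'])
snap('side','s6.png',(280,240,420,410),3.5)
```

```text
[0.44795572 0.31063337 0.18160394]
```

View pics/s6.png

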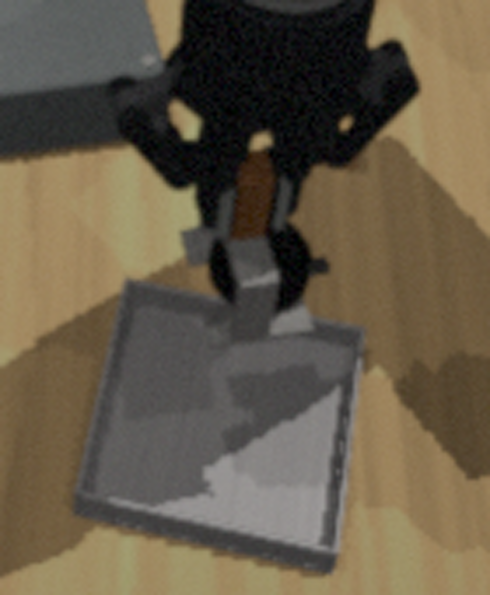

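The cap is still in the puller at (262,270), over the tray. I lower it.

step_arm(targets="-1 0 0 -.015 0 0 0; -1 0 0 -.04 0 0 0; -1 0 0 -.07 0 0 0; -1 0 0 -.1 0 0 0; -1 0 0 -.13 0 0 0; -1 0 0 -.16 0 0 0; -1 0 0 -.185 0 0 0; -1 0 0 -.205 0 0 0; -1 0 0 -.22 0 0 0; -1 0 0 -.23 0 0 0")

```text
clock: 24.37
eef_pos: [0.4478, 0.3103, 0.0654]
tool_rot: [0.62, 0.785, -0.001, -0.0]
ft_force: [-0.1, -0.2, -1.8]
grip_width: 0.0175
grasp_force: 61.3
```

step_arm(targets="-1 0 0 -.003 0 0 0; -1 0 0 -.006 0 0 0; -1 0 0 -.009 0 0 0; -1 0 0 -.012 0 0 0; -1 0 0 -.014 0 0 0; -1 0 0 -.016 0 0 0; -1 0 0 -.018 0 0 0; -1 0 0 -.018 0 0 0")

```text
clock: 25.03
eef_pos: [0.4479, 0.311, 0.0576]
tool_rot: [0.619, 0.785, 0.0, 0.0]
ft_force: [0.0, -0.0, -2.3]
grip_width: 0.0171
grasp_force: 61.3
```

step_arm(targets="-1 0 0 -.001 0 0 0; -1 0 0 -.002 0 0 0; -1 0 0 -.002 0 0 0")

```text
clock: 25.28
eef_pos: [0.4479, 0.311, 0.0565]
tool_rot: [0.619, 0.785, -0.0, -0.0]
ft_force: [-0.4, 0.6, -2.5]
grip_width: 0.017
grasp_force: 61.4
```

step_arm(targets="-1 0 0 -.0008 0 0 0; -1 0 0 -.0008 0 0 0; -1 0 0 -.0008 0 0 0")

```text
clock: 25.53
eef_pos: [0.448, 0.311, 0.0563]
tool_rot: [0.62, 0.785, 0.0, 0.0]
ft_force: [-0.4, -1.3, -2.1]
grip_width: 0.0175
grasp_force: 61.4
```

step_arm(targets="-.5 0 0 -.0004 0 0 0; -.4 0 0 -.0004 0 0 0; -.3 0 0 -.0004 0 0 0; -.2 0 0 -.0004 0 0 0; 0 0 0 -.0004 0 0 0; .2 0 0 -.0004 0 0 0; .4 0 0 -.0004 0 0 0; .4 0 0 -.0004 0 0 0")

```text
clock: 26.2
eef_pos: [0.4479, 0.311, 0.056]
tool_rot: [0.62, 0.785, 0.0, 0.0]
ft_force: [0.1, -0.8, -0.1]
grip_width: 0.06
grasp_force: 0.0
```

step_arm(targets=".4 0 0 .02 0 0 0; .4 0 0 .05 0 0 0; .4 0 0 .1 0 0 0; .4 0 0 .15 0 0 0; .4 0 0 .2 0 0 0; .4 0 0 .25 0 0 0; .4 0 0 .3 0 0 0; .4 0 0 .3 0 0 0")

```text
clock: 26.87
eef_pos: [0.4504, 0.3127, 0.2127]
tool_rot: [0.62, 0.785, 0.005, 0.002]
ft_force: [0.4, -0.1, 1.5]
grip_width: 0.0601
grasp_force: 0.0
```

Run:
```python
from h import *
print(bot.get_obs()['eef_pos'])
snap('side','s7.png',(280,240,420,410),3.5)
```

```text
[0.45043365 0.3127229  0.21267912]
```

View pics/s7.png

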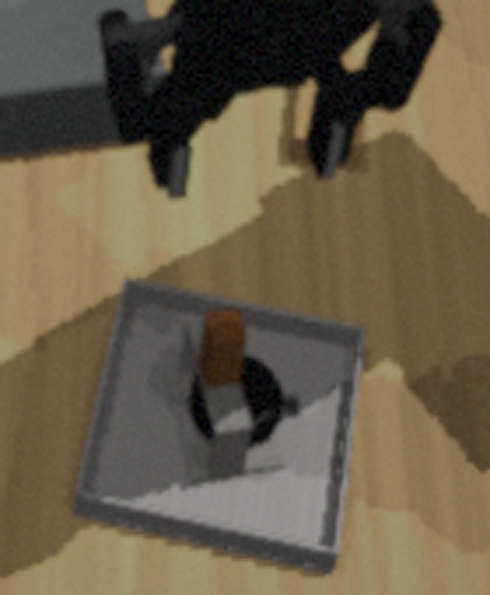

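The puller stands upright in the middle of the tray (225,400) with the cap in it at (237,400), and the gripper is clear of everything.

```bash
python3 -c "
from workcell import bot
print(bot.job_done())"
```

```text
the job is handed in; nothing more can be done
None
```

The job is handed in, with no verdict returned: I pushed the stop against the cap's neck with about 5 N, pulled the cap straight up with the puller and set both down in the tray, where the last picture shows the puller upright and the gripper clear.

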